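# Bring out the desk carousel and hold the ink bottle to the front

## Robot

A 6-joint arm with a two-finger parallel gripper is mounted at the origin on a cart in front of the work surface, level with it; the furniture and walls round the work are solid. World frame = base frame: x ahead of the robot, y to its left, z up, the work surface at z = 0. Lengths are in m, angles in rad, forces in N, time in s.
With the tool pointing down it reaches from about 0.375 to 0.975 m from the base axis. Payload 3.8 kg.
Tool frame: the origin (TCP) lies midway between the tips of the shut fingers; the grasp point (between the pads) lies 19 mm behind it; y points along the fingers, x is the direction in which the jaws open and shut, and the axes are right-handed (so a half turn about y gives the same grasp; the last joint's range is limited). The gripper opens to 88 mm and grips with 3 to 60 N. Pads are 18 mm wide; open, the fingers measure 123 mm over their backs; the gripper's body (75 mm by 187 mm) begins 45 mm behind the grasp point.
Start: joints at [-1.137, 0.264, 1.604, -0, 1.274, -0.037], TCP at [0.306, -0.602, 0.239] pointing down, gripper open.
Joint ranges: [-2.63, 2.63], [-0.94, 2.18], [0.31, 2.57], [-1.31, 4.45], [0, 2.66], [-2.55, 2.55]. Speed limits (rad/s): [2.57, 2.57, 3.14, 3.14, 3.14, 3.14].

## Interface

Orientations are given as a 3x3 rotation matrix whose columns are the frame's x, y, z axes.
In Python, from plant import telemetry, imaging, order gives the robot as it stands.
- The arm moves only by the tool drive_tool, never from a script. Its argument "rows" is a list that holds one entry, the list of rows, each a list of 7 numbers: the opening, from -1 (shut) to 1 (fully open), then the shift along the tool's x, y, z in cm, then the turn, a rotation vector about the tool's x, y, z in degrees. A call has 1 to 10 rows; each row shifts and turns the pose as measured when the row begins, along the tool's axes as they then stand; what a row does not reach is not made up. A row lasts 1/10 s, in which the tool goes at most 50 mm and 8.59 degrees, less where a joint would pass 70% of its speed; a pose out of reach is approached as far as the arm can. A call is refused whole if a number of a shift passes 5 or a number of a turn 8.59, either way. A call with a gripper value outside its range is refused whole. The fingers move at their own pace and stop on an object; "newtons" is the grip in N (left out, the last holds). Time passes only in rows, so rows that do not move let the fingers close. It gives the time, the measured TCP pose, the force and the opening at its end, in the units of the state.
- telemetry.sense(): the state, without advancing time (a new reading comes with each control period).
- imaging.read_camera(name): name is "side" or "top"; returns a dict with "image" (384x512x3 uint8, red, green, blue), "fx", "fy", "cx", "cy" (pixels), "cam_to_world" (4x4, takes a point from camera to world coordinates). Camera axes: x right, y down, z forward; pixel columns grow to the right and rows downward; lengths in m; the calibration is good to about 2 mm. A picture is of the moment at which its call begins. There is no depth.
- order.hand_in(): hands the job in, once; it reports no verdict.
The state is a dict: "time": time; "joint_positions": joint angles; "joint_vel": joint speeds; "tau": joint torques, N m; "eef_pos": TCP position; "eef_rot": TCP orientation; "wrist_force": force on the tool from outside, world axes, zero at the start; "torque": the same for the moment, N m; "grip_width": finger opening in m.
Only numpy, scipy, OpenCV 4.12 (cv2) and the standard library are available. Lean on these libraries where they do the work, as an engineer would, in place of code of your own. Each camera call takes 0.05 s, during which the arm holds its last target.

## Task

Pull the carousel's carriage straight out from under the shelf by its upright tab until it is fully out. Then turn the turntable until the ink bottle faces squarely to the front, in line behind the tab, and finish with the gripper still holding the turntable there, motionless, with the carriage still out. Leave the mug, stapler and notebook where they are.

Things in the scene. Friction and masses are not known exactly. Their poses are not given: they have to be found in the camera images.
- stand: Fixed dark wooden stand: base board with side rails (415 x 234 mm, 24 mm high) and over its rear a shelf (150 x 360 mm, underside 170, top 188 mm above the stand's foot). Heading differs by up to 0.25 rad. Origin at foot height under the turntable's axis as it is when the carriage is fully out. Own x points to the back (shelf's front edge at x = +160 mm), -x is the front, y left, z up.
- carriage (a joint): Travel of the carriage along the stand's -x direction: 0 = fully in (turntable half under the shelf), 0.150 m = fully out, against a stop. Starts between 0 and 0.05. Slides with about 3 N of friction; it stays where it is left but can be pushed back by accident.
- tab_top (a point): Top centre of the carriage's upright wooden pull tab, 117 mm above the stand's foot. The tab is 26 mm wide across (along the stand's y), 10 mm thick (along x), and free for its upper 75 mm; it stands at the front of the carriage, 115 mm in front of the turntable's axis. Moves with the carriage.
- axis_point (a point): Point on the turntable's vertical axis, 40 mm above the stand's foot (top of the disc). Moves with the carriage. The point's own axes are those of the stand: -x is the front.
- turntable (a joint): Angle in rad, growing anticlockwise seen from above, free in both directions (friction about 0.03 N m). 0 or a whole turn = ink bottle exactly in front, in line with the tab. Starts at 1.2 to 5.08. Dark wooden disc, radius 85 mm, with an ink bottle, two rubber stamps and a binder clip fixed on it 54 mm from the axis, a quarter turn apart; the tallest reaches 106 mm above the stand's foot.
- bottle_mid (a point): Centre, half-way up, of the ink bottle (49 x 48 x 58 mm, squat dark body with a black screw cap), fixed on the turntable 54 mm from the axis, 69 mm above the stand's foot.
- post_top (a point): Top centre of the upright brass post fixed on the turntable for turning it: 58 mm from the axis, an eighth of a turn anticlockwise (seen from above) of the ink bottle, top 155 mm above the stand's foot. Its upper 43 mm are a round grip sleeve, 18 mm in diameter, that spins freely on the post like a crank's handle and stands clear above everything on the turntable.
- white_mug: White mug, 84 x 123 x 91 mm, loose on the desk to the left of the stand; origin on its underside. Leave alone.
- black_stapler: Black stapler, 36 x 153 x 44 mm, loose on the desk, right of the stand; origin at the centre of its underside. Leave alone.
- black_notebook: Black notebook, 148 x 110 x 16 mm, loose on the desk, right of the stand; origin at the centre of its underside. Leave alone.

How it is judged:
By the outcome, as a careful person would: the job done as asked, in the order asked, and still so for the second after the job is handed in, while the arm keeps its last pose, push and grip.
It also fails if it takes over 54 s, if anything falls off the work surface, if the arm or the gripper's body presses on something with over 40 N, if the wrist force passes 120 N, or if a joint passes its speed limit or range.

## Working session

There is one attempt and no reset: what is moved stays moved. The work goes in short steps, Python scripts to look and compute and a tool call to move; the robot and the scene stay as the last step left them, time stands still between calls to the robot, and variables do not carry over. Pictures are saved under pics/ and viewed, and the job is handed in when it is done.

Besides the shell and the picture viewer there is one more tool, called after "Call:" as a command line: name --argument value ..., lists and objects as JSON in quotes. drive_tool: Moves the arm, as the interface text tells. Its arguments: {"type":"object","properties":{"rows":{"type":"array","items":{"type":"array","items":{"type":"array","items":{"type":"number"}}}},"newtons":{"type":"number"}},"required":["rows"]}

```bash
mkdir -p pics
cat > h.py <<'E'
import numpy as np, cv2
from plant import telemetry, imaging, order
def snap(n,f):
    c=imaging.read_camera(n); cv2.imwrite('pics/'+f,c['image'][:,:,::-1]); np.save('pics/'+f+'.npy',c,allow_pickle=True); return c
def ray(c,u,v):
    M=np.array(c['cam_to_world']); d=M[:3,:3]@np.array([(u-c['cx'])/c['fx'],(v-c['cy'])/c['fy'],1]); return M[:3,3],d/np.linalg.norm(d)
def onz(c,u,v,z):
    o,d=ray(c,u,v); return o+d*(z-o[2])/d[2]
def proj(c,p):
    M=np.linalg.inv(c['cam_to_world']); q=M[:3,:3]@np.array(p)+M[:3,3]; return q[0]/q[2]*c['fx']+c['cx'],q[1]/q[2]*c['fy']+c['cy']
def tri(c1,p1,c2,p2):
    o1,d1=ray(c1,*p1);o2,d2=ray(c2,*p2)
    A=np.array([d1,-d2]).T; t=np.linalg.lstsq(A,o2-o1,rcond=None)[0]
    a=o1+d1*t[0];b=o2+d2*t[1]; return (a+b)/2,np.linalg.norm(a-b)
def load(f): return np.load('pics/'+f+'.npy',allow_pickle=True).item()
def st():
    s=telemetry.sense()
    for k in s: print(k,np.round(s[k],4).tolist())
    return s
E
python3 - <<'E'
from h import *
for n in('top','side'):
    c=snap(n,n+'1.png'); print(c['fx'],c['cx'],c['cy'],np.round(c['cam_to_world'],3).tolist())
st()
E
```

```text
358.4092210774352 255.53211978450844 189.80628862076986 [[0.013, -0.992, 0.129, 0.465], [-1.0, -0.014, -0.006, -0.04], [0.007, -0.129, -0.992, 1.168], [0.0, 0.0, 0.0, 1.0]]
491.5003569282091 253.3050683750999 199.25745060461279 [[-0.828, -0.305, 0.471, -0.186], [-0.561, 0.426, -0.71, 1.166], [0.016, -0.852, -0.523, 0.999], [0.0, 0.0, 0.0, 1.0]]
time 0.1
joint_positions [-1.1369, 0.2647, 1.6052, 0.0, 1.2737, -0.0369]
joint_vel [-0.0004, -0.0021, -0.0018, -0.0001, 0.0009, 0.0019]
tau [0.0006, -50.3621, -35.807, 0.0731, 0.0233, -0.0001]
eef_pos [0.3059, -0.601, 0.2376]
eef_rot [[0.4536, -0.0008, 0.8912], [-0.8912, 0.0018, 0.4536], [-0.002, -1.0, 0.0001]]
wrist_force [0.2897, 0.0643, -0.0395]
torque [-0.019, 0.0231, -0.0196]
grip_width 0.088
```

View pics/top1.png

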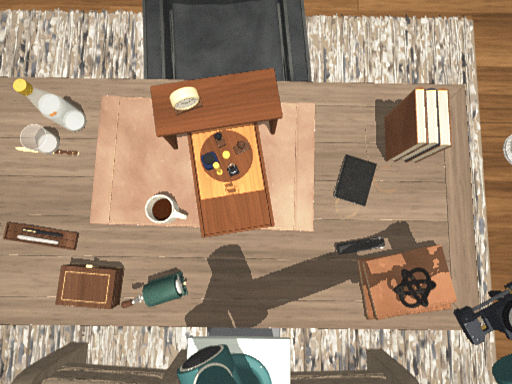

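View pics/side1.png

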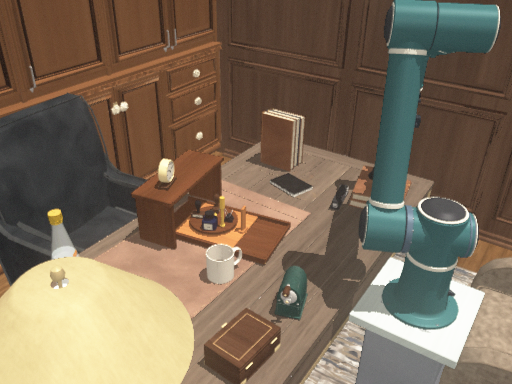

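The top view shows the stand near (230,160), the tab near (230,187), the mug at (162,208) and the notebook at (355,180). In the side view the stand is near (220,210). I'll enlarge both for measuring.

Run:
```python
from h import *
c=load('top1.png');i=c['image'][60:245,145:295,::-1]
cv2.imwrite('pics/zt1.png',cv2.resize(i,None,fx=3.2,fy=3.2,interpolation=cv2.INTER_CUBIC)[:600])
c=load('side1.png');i=c['image'][145:295,130:300,::-1]
cv2.imwrite('pics/zs1.png',cv2.resize(i,None,fx=4,fy=4,interpolation=cv2.INTER_CUBIC))
```

```text
(no output)
```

View pics/zt1.png

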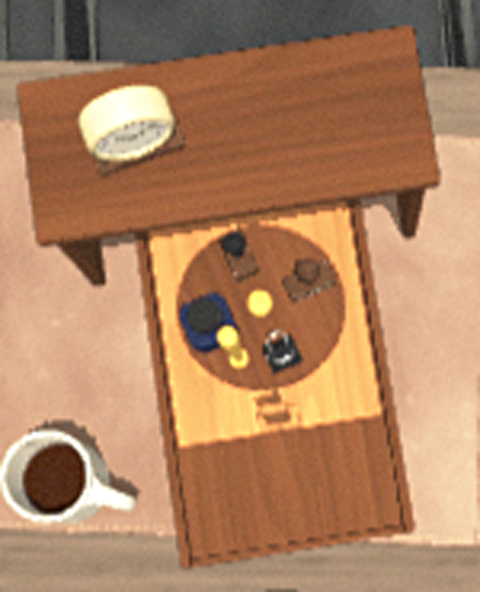

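View pics/zs1.png

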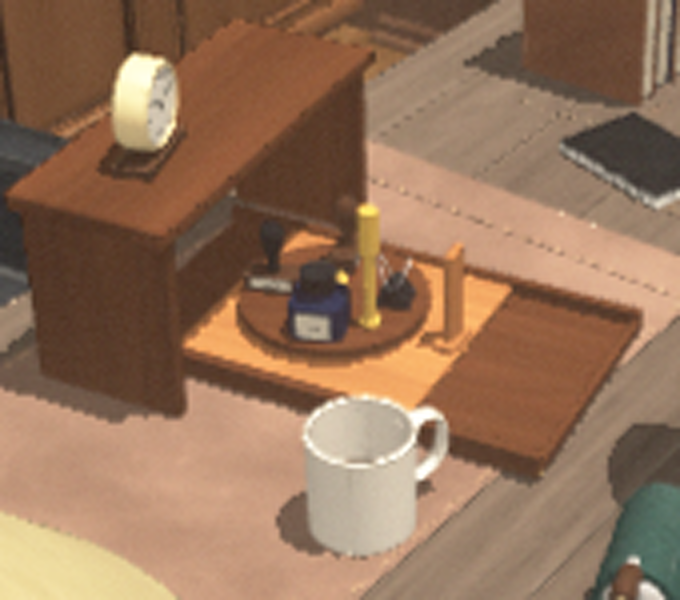

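Run:
```python
from h import *
t=load('top1.png');s=load('side1.png')
T=lambda x,y:(145+(x+.5)/3.2-.5,60+(y+.5)/3.2-.5)
S=lambda x,y:(130+(x+.5)/4-.5,145+(y+.5)/4-.5)
for n,p,z in [('FL',(38,242),.188),('FR',(440,185),.188),('RR',(413,27),.188),('RL',(18,85),.188),('baseFL',(186,566),.024),('baseFR',(412,530),.024),('tab',(268,396),.117),('post',(228,335),.155),('postbase',(240,358),.04),('bottle',(205,318),.098),('discL',(177,306),.04),('discR',(345,306),.04),('discB',(262,388),.04),('discT',(262,225),.04)]:
    print(n,np.round(onz(t,*T(*p),z),4))
for n,a,b in [('tab',(268,396),(456,247)),('post',(228,335),(369,210)),('FL',(38,242),(165,237)),('FR',(440,185),(374,58))]:
    p,e=tri(t,T(*a),s,S(*b)); print(n,np.round(p,4),round(e,4))
```

```text
FL [0.7428 0.2343 0.188 ]
FR [ 0.8001 -0.1184  0.188 ]
RR [ 0.9474 -0.0935  0.188 ]
RL [0.8867 0.2592 0.188 ]
baseFL [0.4624 0.1182 0.024 ]
baseFR [ 0.5008 -0.1049  0.024 ]
tab [0.6196 0.0346 0.117 ]
post [0.6688 0.0691 0.155 ]
postbase [0.6689 0.0688 0.04  ]
bottle [0.6965 0.0975 0.098 ]
discL [0.7209 0.1334 0.04  ]
discR [ 0.7234 -0.0352  0.04  ]
discB [0.6389 0.0462 0.04  ]
discT [0.806  0.0501 0.04  ]
tab [0.613  0.031  0.1197] 0.0139
post [0.6679 0.0685 0.1538] 0.0026
FL [0.7413 0.2337 0.1856] 0.0048
FR [ 0.8037 -0.1196  0.1762] 0.0011
```

Run:
```python
from h import *
t=load('top1.png');s=load('side1.png')
X=np.array([.9863,.1652,0]);Y=np.array([-.1652,.9863,0]);A=np.array([.722,.049,0])
for n,c,(x0,y0,w,h) in [('t',t,(205,150,50,45)),('s',s,(190,185,70,60))]:
    k=10
    i=cv2.resize(c['image'][y0:y0+h,x0:x0+w,::-1],None,fx=k,fy=k,interpolation=cv2.INTER_CUBIC)
    for cz,col in((.117,(0,255,0)),(.042,(255,0,255))):
        q=[]
        for a,b in((-1,-1),(-1,1),(1,1),(1,-1)):
            p=A-.115*X+a*.005*X+b*.013*Y;p[2]=cz;u,v=proj(c,p);q.append([(u-x0+.5)*k,(v-y0+.5)*k])
        cv2.polylines(i,[np.int32(q)],True,col)
    cv2.imwrite(f'pics/tab{n}.png',i)
```

```text
(no output)
```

View pics/tabt.png

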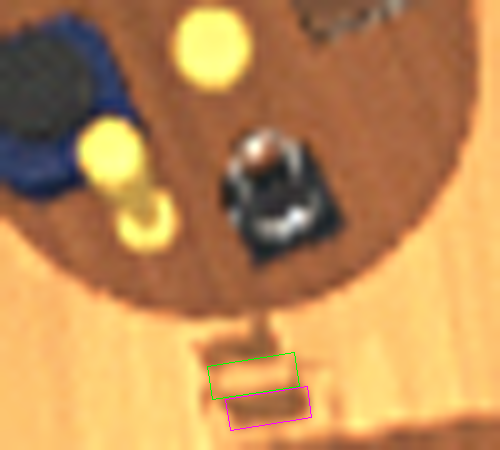

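View pics/tabs.png

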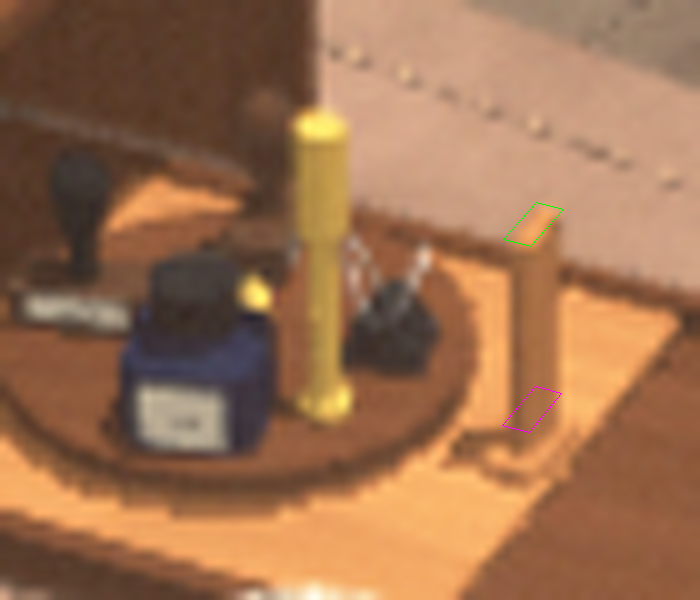

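The outlines of the computed tab top (green) and base (magenta) lie on the tab in both views: top about (229,187), side about (243,207). That puts the tab at about (0.607, 0.030), the carriage at about 0.04 and the turntable at about -75°. I'll move over the tab with the jaws along the stand's y.

Call:
drive_tool --rows '[[[1,0,0,0,0,5.8,0],[1,0,0,0,0,5.8,0],[1,0,0,0,0,5.8,0],[1,-3,0,2,0,0,0],[1,-3,0,2,0,0,0],[1,-3,0,2,0,0,0],[1,-3,0,2,0,0,0],[1,-3,0,2,0,0,0],[1,-3,0,2,0,0,0],[1,-3,0,2,0,0,0]]]' --newtons 35

```text
time: 1.1
eef_pos: [0.411, -0.3654, 0.2308]
eef_rot: [[0.145, -0.007, 0.989], [-0.989, 0.011, 0.145], [-0.011, -1.0, -0.006]]
wrist_force: [-0.2, -0.2, -0.4]
grip_width: 0.0881
```

```bash
cat >> h.py <<'E'
from scipy.spatial.transform import Rotation as Ro
X=np.array([.9863,.1652,0]);Y=np.array([-.1652,.9863,0])
RT=np.array([-Y,[0,0,-1],X]).T
def need(p):
    s=telemetry.sense(); R=np.array(s['eef_rot'])
    print('shift cm',np.round(R.T@(np.array(p)-s['eef_pos'])*100,2),'turn',np.round(Ro.from_matrix(R.T@RT).as_rotvec(degrees=True),2))
    print(s['time'],np.round(s['eef_pos'],4),np.round(s['wrist_force'],1),s['grip_width'],np.round(s['joint_vel'],3))
E
python3 -c "
from h import *
need([.607,.03,.2])"
```

```text
shift cm [-36.24   3.35  25.15] turn [ 0.32 -1.16 -0.66]
1.1 [ 0.411  -0.3654  0.2308] [-0.2 -0.2 -0.4] 0.08806589755995621 [ 0.627 -0.224  0.241  0.011 -0.015  0.619]
```

Call:
drive_tool --rows '[[[1,-4,0,2.8,0,-0.5,0],[1,-4,0,2.8,0,0,0],[1,-4,0,2.8,0,0,0],[1,-4,0,2.8,0,0,0],[1,-4,0,2.8,0,0,0],[1,-4,0,2.8,0,0,0],[1,-4,0,2.8,0,0,0],[1,-4,0,2.8,0,0,0],[1,0,0,0,0,0,0],[0.5,0,0,0,0,0,0]]]'

```text
time: 2.1
eef_pos: [0.585, 0.0015, 0.2291]
eef_rot: [[0.159, -0.012, 0.987], [-0.987, 0.013, 0.159], [-0.014, -1.0, -0.01]]
wrist_force: [-0.7, 0.2, -0.2]
grip_width: 0.0821
```

```bash
python3 -c "
from h import *
need([.607,.03,.2])"
```

```text
shift cm [-2.42  2.92  2.66] turn [ 0.55 -0.38 -0.82]
2.1 [0.585  0.0015 0.2291] [-0.7  0.2 -0.2] 0.08211676257430632 [ 0.04   0.016 -0.009  0.023 -0.008  0.01 ]
```

Call:
drive_tool --rows '[[[0.5,-1.2,0,1.3,0.3,-0.2,-0.4],[0.5,-1,0,1.1,0.3,0,-0.4],[0.5,-0.2,1,0.2,0,0,0],[0.5,0,1,0,0,0,0],[0.5,0,0,0,0,0,0],[0.5,0,0,0,0,0,0]]]'

```text
time: 2.7
eef_pos: [0.6068, 0.0275, 0.2057]
eef_rot: [[0.157, -0.001, 0.988], [-0.988, -0.001, 0.157], [0.001, -1.0, -0.001]]
wrist_force: [0.0, 0.4, 0.6]
grip_width: 0.0659
```

```bash
python3 -c "
from h import *
need([.607,.03,.083]);c=snap('top','t2.png');d=snap('side','s2.png')
a=cv2.resize(c['image'][110:235,180:280,::-1],None,fx=4.5,fy=4.5,interpolation=2)[:560];b=cv2.resize(d['image'][145:270,190:270,::-1],None,fx=4.4,fy=4.4,interpolation=2)
H=min(len(a),len(b));cv2.imwrite('pics/z2.png',np.hstack([a[:H],b[:H]]))"
```

```text
shift cm [-0.26 12.27  0.08] turn [ 0.08 -0.46  0.07]
2.7 [0.6068 0.0275 0.2057] [0.  0.4 0.6] 0.06591174734857107 [-0.009  0.009  0.019 -0.002 -0.003 -0.002]
```

View pics/z2.png

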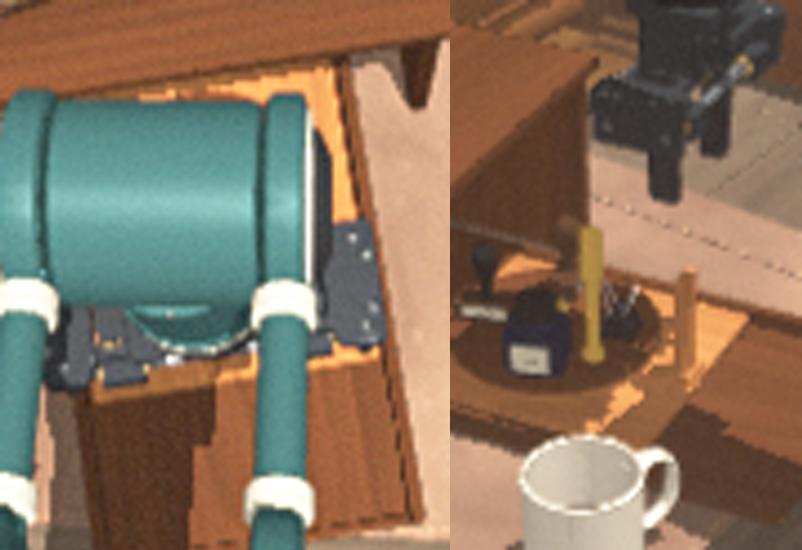

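The jaws straddle the tab line, and the gripper's wide side runs across the stand, clear of the post. Next I descend.

Call:
drive_tool --rows '[[[0.5,-0.25,2.4,0,0,-0.4,0],[0.5,0,2.5,0,0,0,0],[0.5,0,2.5,0,0,0,0],[0.5,0,2.5,0,0,0,0],[0.5,0,1,0,0,0,0],[0.5,0,0,0,0,0,0]]]'

```text
time: 3.4
eef_pos: [0.6098, 0.0278, 0.0986]
eef_rot: [[0.161, 0.008, 0.987], [-0.987, -0.002, 0.161], [0.003, -1.0, 0.008]]
wrist_force: [-0.5, 0.4, -0.2]
grip_width: 0.0663
```

```bash
python3 -c "
from h import *
need([.607,.03,.083]);d=snap('side','s3.png')
b=cv2.resize(d['image'][145:270,190:290,::-1],None,fx=4.8,fy=4.8,interpolation=2);cv2.imwrite('pics/z3.png',b)"
```

```text
shift cm [-0.27  1.56 -0.25] turn [-0.45 -0.22  0.16]
3.4 [0.6098 0.0278 0.0986] [-0.5  0.4 -0.2] 0.06632645050494312 [-0.003 -0.005 -0.004  0.     0.007 -0.002]
```

View pics/z3.png

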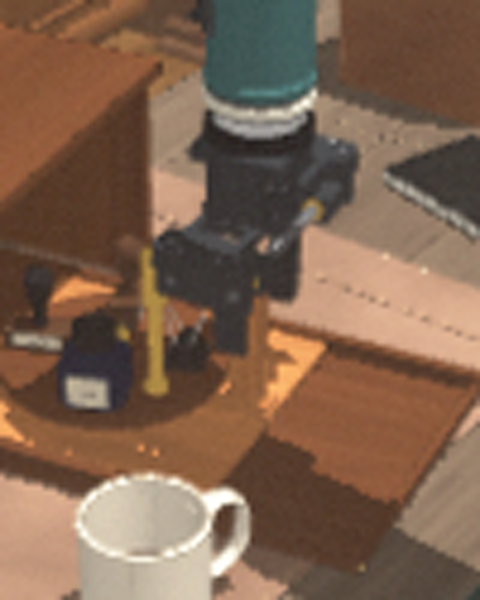

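The fingers are on either side of the tab and the body clears the post. I'll lower slightly, shift 3 mm forward and close.

Call:
drive_tool --rows '[[[0.5,-0.25,0.8,-0.3,-0.4,-0.2,0],[0.5,0,0.6,0,0,0,0],[-1,0,0,0,0,0,0],[-1,0,0,0,0,0,0],[-1,0,0,0,0,0,0],[-1,0,0,0,0,0,0],[-1,0,0,0,0,0,0],[-1,0,0,0,0,0,0]]]' --newtons 35

```text
time: 4.25
eef_pos: [0.6108, 0.0301, 0.0902]
eef_rot: [[0.165, 0.011, 0.986], [-0.986, -0.002, 0.165], [0.004, -1.0, 0.011]]
wrist_force: [0.0, 1.2, -0.9]
grip_width: 0.0252
```

```bash
python3 -c "
from h import *
need([.607,.03,.083])"
```

```text
shift cm [-0.05  0.71 -0.38] turn [-0.61 -0.    0.24]
4.25 [0.6108 0.0301 0.0902] [ 0.   1.2 -0.9] 0.02519447043473758 [ 0.    -0.     0.    -0.002 -0.    -0.   ]
```

The jaws stopped at 25 mm, which matches the tab width. Now I pull straight forward.

Call:
drive_tool --rows '[[[-1,0,0,-0.8,0,0,0],[-1,0,0,-1.2,0,0,0],[-1,0,0,-1.2,0,0,0],[-1,0,0,-1.2,0,0,0],[-1,0,0,-1.2,0,0,0],[-1,0,0,-1.2,0,0,0],[-1,0,0,-1.2,0,0,0],[-1,0,0,-1.2,0,0,0]]]'

```text
time: 5.05
eef_pos: [0.5165, 0.0137, 0.0901]
eef_rot: [[0.165, 0.02, 0.986], [-0.986, -0.002, 0.165], [0.006, -1.0, 0.019]]
wrist_force: [3.1, 0.7, -1.2]
grip_width: 0.0256
```

```bash
python3 -c "
from h import *
need([.4985,.012,.09])"
```

```text
shift cm [-0.13 -0.02 -1.8 ] turn [-1.11  0.    0.33]
5.05 [0.5165 0.0137 0.0901] [ 3.1  0.7 -1.2] 0.025583982901942047 [-0.049 -0.24   0.266 -0.    -0.034 -0.047]
```

Call:
drive_tool --rows '[[[-1,0,0,-0.6,0,0,0],[-1,0,0,-0.6,0,0,0],[-1,0,0,-0.6,0,0,0],[-1,0,0,-0.5,0,0,0],[-1,0,0,-0.5,0,0,0],[-1,0,0,-0.5,0,0,0]]]'

```text
time: 5.65
eef_pos: [0.5018, 0.0111, 0.0906]
eef_rot: [[0.161, 0.07, 0.984], [-0.987, 0.005, 0.161], [0.007, -0.998, 0.07]]
wrist_force: [21.3, 4.1, -16.1]
grip_width: 0.0253
```

```bash
python3 -c "
from h import *
need([.4985,.012,.09])"
```

```text
shift cm [-0.14  0.03 -0.32] turn [-4.01 -0.23  0.4 ]
5.65 [0.5018 0.0111 0.0906] [ 21.3   4.1 -16.1] 0.025292437101818367 [-0.013 -0.072  0.08   0.027 -0.125 -0.02 ]
```

The force rose to 21 N after about 110 mm of travel, which is the stop at 0.150. I'll stop pushing, open, then lift.

Call:
drive_tool --rows '[[[-1,0,0,0,0,0,0],[-1,0,0,0,0,0,0],[0.5,0,0,0,0,0,0],[0.5,0,0,0,0,0,0],[0.5,0,0,0,0,0,0],[0.5,0,0,0,0,0,0],[0.5,0,-2,0,0,0,0],[0.5,0,-4,0,0,0,0],[0.5,0,-4,0,0,0,0],[0.5,0,-4,0,0,0,0]]]'

```text
time: 6.65
eef_pos: [0.482, 0.0106, 0.2238]
eef_rot: [[0.161, 0.042, 0.986], [-0.987, 0.005, 0.161], [0.002, -0.999, 0.042]]
wrist_force: [0.4, -0.1, 0.1]
grip_width: 0.066
```

```bash
python3 -c "
from h import *
need([.4985,.012,.21])"
```

```text
shift cm [0.13 1.45 1.59] turn [-2.41 -0.22  0.11]
6.65 [0.482  0.0106 0.2238] [ 0.4 -0.1  0.1] 0.0660257100033756 [-0.007 -0.387 -0.435 -0.002  0.834  0.003]
```

Call:
drive_tool --rows '[[[0.5,4,0,0.5,-1.2,0,0],[0.5,4,0,0.5,-1.2,0,0],[0.5,4,0,0,0,0,0],[0.5,4,0,0,0,0,0],[0.5,4,0,0,0,0,0],[0.5,4,0,0,0,0,0],[0.5,0,0,0,0,0,0]]]'

```text
time: 7.35
eef_pos: [0.5365, -0.232, 0.2351]
eef_rot: [[0.167, 0.015, 0.986], [-0.986, -0.003, 0.167], [0.006, -1.0, 0.014]]
wrist_force: [0.5, 1.0, -0.2]
grip_width: 0.0662
```

Run:
```python
from h import *
need([.57,.057,.21])
c=snap('top','t4.png');d=snap('side','s4.png')
O=np.array([.6125,.0315,0])
def ov(c,x0,y0,w,h,k,f):
    i=cv2.resize(c['image'][y0:y0+h,x0:x0+w,::-1],None,fx=k,fy=k,interpolation=2)
    P=lambda p:[(a-b+.5)*k for a,b in zip(proj(c,p),(x0,y0))]
    th=np.linspace(0,2*np.pi,60)
    cv2.polylines(i,[np.int32([P(O+.085*np.cos(a)*X+.085*np.sin(a)*Y+[0,0,.04]) for a in th])],True,(0,255,0))
    for z in(.117,.042): cv2.polylines(i,[np.int32([P(O-.115*X+a*.005*X+b*.013*Y+[0,0,z]) for a,b in((-1,-1),(-1,1),(1,1),(1,-1))])],True,(255,0,255))
    cv2.imwrite(f,i)
ov(c,180,110,100,125,4.8,'pics/zt4.png');ov(d,190,170,110,100,6,'pics/zs4.png')
```

```text
shift cm [-27.95   2.47   8.09] turn [-0.82  0.11  0.32]
7.35 [ 0.5365 -0.232   0.2351] [ 0.5  1.  -0.2] 0.06616897012177313 [ 0.023 -0.016  0.031  0.046  0.036  0.016]
```

View pics/zt4.png

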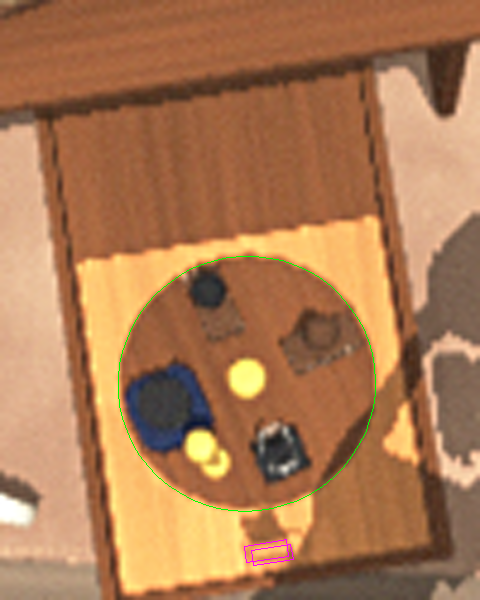

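View pics/zs4.png

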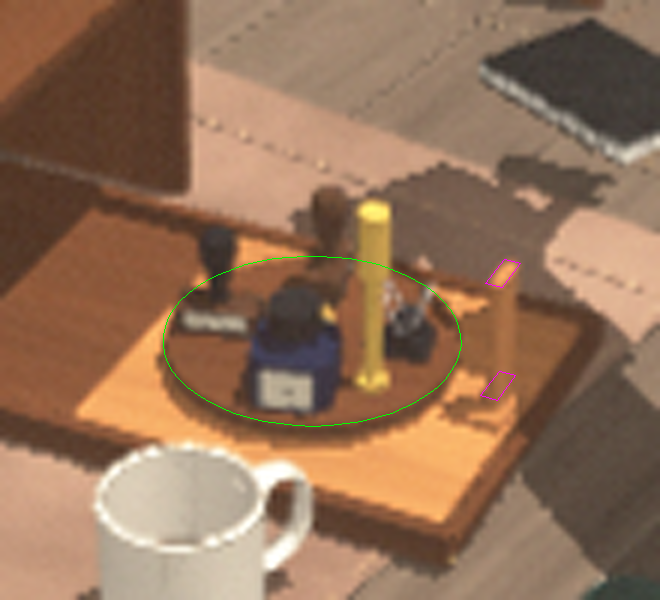

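Both views show the disc and tab on the outlines for fully out (post top at zoom (201,446) in the top view and (375,210) in the side view). Now I measure the post, axis and bottle.

Run:
```python
from h import *
c=load('t4.png');d=load('s4.png')
im=c['image'].astype(int);y=(im[:,:,0]>200)&(im[:,:,1]>170)&(im[:,:,2]<140)
n,l,s,cen=cv2.connectedComponentsWithStats(y.astype(np.uint8))
for k in range(1,n):
    if 180<cen[k][0]<280 and 150<cen[k][1]<235: print(s[k],cen[k])
T=lambda x,y:(180+x/4.8-.5,110+y/4.8-.5)
S=lambda x,y:(190+x/6-.5,170+y/6-.5)
p=onz(c,*T(201,446),.155);print('post',p, tri(c,T(201,446),d,S(375,210)))
b=onz(c,*T(162,404),.098);print('cap',b)
pts=np.array([onz(c,*T(*q),.04)[:2] for q in[(119,380),(376,385),(248,512),(250,256),(155,292)]])
from scipy.optimize import least_squares
f=least_squares(lambda v:np.hypot(*(pts-v).T)-.085,[.61,.03]);print('axis',f.x,f.fun)
for O in([.6125,.0315],f.x):
  for q in(p,b):
    v=q[:2]-np.array(O);x=v@X[:2];yy=v@Y[:2];print(np.hypot(x,yy),np.degrees(np.arctan2(-yy,-x)))
need([p[0],p[1],.2])
```

```text
[184 153   1   1   1] [184. 153.]
[186 153   1   1   1] [186. 153.]
[189 153   1   1   1] [189. 153.]
[186 155   1   1   1] [186. 155.]
[ 196  155   67   78 1376] [222.09447674 191.47020349]
[265 154   1   2   2] [265.  154.5]
[182 157   1   1   1] [182. 157.]
[269 156   1   1   1] [269. 156.]
[272 156   1   1   1] [272. 156.]
[181 159   1   1   1] [181. 159.]
[266 158   2   1   2] [266.5 158. ]
[270 158   1   1   1] [270. 158.]
[265 162   5  10  17] [266.94117647 165.76470588]
[182 180   1   1   1] [182. 180.]
[272 181   1   1   1] [272. 181.]
[179 182   4   3   7] [180.71428571 183.14285714]
[193 182   1   1   1] [193. 182.]
[270 183   1   1   1] [270. 183.]
[279 182   1   1   1] [279. 182.]
[228 185   7   8  38] [230.86842105 187.92105263]
[183 187   1   1   1] [183. 187.]
[179 189   4   4   7] [180.42857143 190.71428571]
[192 191   3   2   4] [193.  191.5]
[187 192   1   1   1] [187. 192.]
[186 194   2   1   2] [186.5 194. ]
[190 194   2   1   2] [190.5 194. ]
[194 194   1   1   1] [194. 194.]
[260 194   7  12  39] [263.30769231 200.41025641]
[183 196   2   2   3] [183.66666667 1
[... 880 characters left out ...]
  1] [198. 223.]
[232 223   8   3  12] [235.33333333 224.25      ]
[196 226   1   1   1] [196. 226.]
post [0.55920519 0.0505339  0.155     ] (array([0.55886019, 0.05032934, 0.15527192]), np.float64(0.0007281358252312029))
cap [0.59057409 0.08069432 0.098     ]
axis [0.61278431 0.03159637] [-5.12645102e-04  4.05793345e-04  8.11108912e-04 -8.48693151e-05
  1.30380696e-03]
0.05659397566442908 -29.16233471242473
0.053861446724663205 -75.48594227139073
0.056829621184125344 -28.974422081014797
0.05388999569941293 -75.16812554337724
shift cm [-27.11   3.49   6.96] turn [-0.78  0.21  0.16]
7.45 [ 0.5358 -0.2284  0.2347] [-0.4 -0.1 -0.1] 0.06609368212686119 [ 0.033 -0.019  0.022  0.006  0.003  0.005]
```

Call:
drive_tool --rows '[[[0.5,-4,0,1.1,-0.4,0,0],[0.5,-4,0,1.1,-0.4,0,0],[0.5,-4,0,1.1,0,0,0],[0.5,-4,0,1.1,0,0,0],[0.5,-4,0,1.1,0,0,0],[0.5,-4,0,0.9,0,0,0],[0.5,-1.5,1,0.5,0,0,0],[0.5,0,1,0,0,0,0],[0.5,0,0,0,0,0,0]]]'

```text
time: 8.35
eef_pos: [0.5536, 0.0555, 0.2126]
eef_rot: [[0.178, -0.005, 0.984], [-0.984, 0.001, 0.178], [-0.002, -1.0, -0.005]]
wrist_force: [0.0, -0.9, -0.0]
grip_width: 0.0661
```

```bash
python3 -c "
from h import *
need([.559,.0505,.121])"
```

```text
shift cm [0.61 9.16 0.49] turn [ 0.26  0.73 -0.13]
8.35 [0.5536 0.0555 0.2126] [ 0.  -0.9 -0. ] 0.06608027891477675 [ 0.032 -0.016 -0.006  0.005  0.009  0.004]
```

Call:
drive_tool --rows '[[[0.5,0.6,0.5,0.5,0,0.7,0],[0.5,0,0.5,0,0,0,0],[0.5,0,0,0,0,0,0],[0.5,0,0,0,0,0,0]]]'

```text
time: 8.75
eef_pos: [0.5592, 0.0472, 0.2017]
eef_rot: [[0.161, -0.006, 0.987], [-0.987, 0.001, 0.161], [-0.001, -1.0, -0.006]]
wrist_force: [-0.5, -0.5, 1.0]
grip_width: 0.066
```

```bash
python3 -c "
from h import *
need([.559,.0505,.121])"
```

```text
shift cm [-0.32  8.07  0.08] turn [ 0.32 -0.22 -0.09]
8.75 [0.5592 0.0472 0.2017] [-0.5 -0.5  1. ] 0.06601977239112528 [-0.018  0.003  0.006 -0.001 -0.     0.   ]
```

Call:
drive_tool --rows '[[[0.5,-0.3,1.5,0,0.3,0,0],[0.5,0,2,0,0,0,0],[0.5,0,2,0,0,0,0],[0.5,0,1.5,0,0,0,0],[0.5,0,0,0,0,0,0],[0.5,0,0,0,0,0,0]]]'

```text
time: 9.35
eef_pos: [0.5615, 0.0465, 0.1323]
eef_rot: [[0.155, 0.005, 0.988], [-0.988, 0.001, 0.155], [-0.001, -1.0, 0.005]]
wrist_force: [0.9, 0.3, 0.2]
grip_width: 0.0659
```

```bash
python3 -c "
from h import *
need([.559,.0505,.121])
d=snap('side','s5.png')
b=cv2.resize(d['image'][145:270,190:290,::-1],None,fx=4.8,fy=4.8,interpolation=2);cv2.imwrite('pics/z5.png',b)"
```

```text
shift cm [-0.43  1.13 -0.19] turn [-0.29 -0.58 -0.03]
9.35 [0.5615 0.0465 0.1323] [0.9 0.3 0.2] 0.065918399304204 [-0.004  0.01   0.01   0.002 -0.001 -0.001]
```

View pics/z5.png

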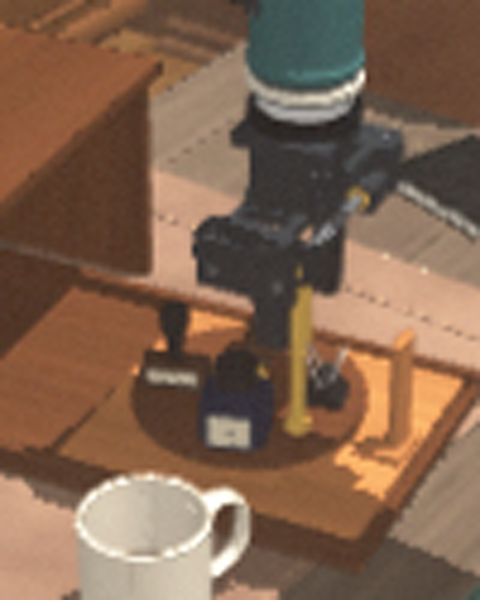

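The sleeve is between the fingers and the tips clear the bottle. I'll correct a few millimetres and close.

Call:
drive_tool --rows '[[[0.5,-0.45,0.9,-0.25,-0.3,-0.5,0],[0.5,0,0.2,0,0,0,0],[-1,0,0,0,0,0,0],[-1,0,0,0,0,0,0],[-1,0,0,0,0,0,0],[-1,0,0,0,0,0,0],[-1,0,0,0,0,0,0],[-1,0,0,0,0,0,0],[-1,0,0,0,0,0,0]]]' --newtons 25

```text
time: 10.3
eef_pos: [0.5607, 0.0512, 0.1241]
eef_rot: [[0.165, 0.006, 0.986], [-0.986, 0.001, 0.165], [0.0, -1.0, 0.006]]
wrist_force: [-0.3, 0.2, -0.9]
grip_width: 0.0172
```

```bash
cat >> h.py <<'E'
def turnst():
    s=telemetry.sense();v=np.array(s['eef_pos'])[:2]-[.6127,.0316];x=v@X[:2];y=v@Y[:2]
    print('TCP stand x,y',x,y,'r',np.hypot(x,y),'ang',np.degrees(np.arctan2(-y,-x)))
E
python3 -c "
from h import *
need([.559,.0505,.121]);turnst()"
```

```text
shift cm [ 0.05  0.3  -0.18] turn [-0.32 -0.01  0.01]
10.3 [0.5607 0.0512 0.1241] [-0.3  0.2 -0.9] 0.01724933332940036 [ 0.001  0.    -0.001  0.     0.     0.001]
TCP stand x,y -0.04808305467449991 0.0279767188192375 r 0.05562982062456812 ang -30.192623024206387
```

The jaws are shut on the sleeve at 17 mm. I'll turn it along the arc, biased slightly outward so the carriage stays against its stop.

Call:
drive_tool --rows '[[[-1,0.68,0,-0.36,0,0,0],[-1,0.72,0,-0.26,0,0,0],[-1,0.74,0,-0.16,0,0,0],[-1,0.76,0,-0.06,0,0,0]]]'

```text
time: 10.7
eef_pos: [0.5579, 0.02, 0.1241]
eef_rot: [[0.166, 0.008, 0.986], [-0.986, 0.002, 0.166], [-0.0, -1.0, 0.008]]
wrist_force: [3.9, 1.5, -2.9]
grip_width: 0.0175
```

```bash
python3 -c "
from h import *
need([.5790,-.0156,.121]);turnst()"
```

```text
shift cm [3.86 0.32 1.48] turn [-0.49  0.06 -0.01]
10.7 [0.5579 0.02   0.1241] [ 3.9  1.5 -2.9] 0.01750843239268521 [-0.148  0.008 -0.009  0.006 -0.019 -0.15 ]
TCP stand x,y -0.05593001461899656 -0.0023609212886639692 r 0.0559798221202286 ang 2.4171380578686046
```

Call:
drive_tool --rows '[[[-1,0.76,0,0.05,0,0,0],[-1,0.78,0,0.14,0,0,0],[-1,0.66,0,0.2,0,0,0],[-1,0.54,0,0.24,0,0,0],[-1,0.4,0,0.24,0,0,0]]]'

```text
time: 11.2
eef_pos: [0.5752, -0.0114, 0.1241]
eef_rot: [[0.162, 0.014, 0.987], [-0.987, 0.006, 0.162], [-0.004, -1.0, 0.015]]
wrist_force: [3.0, 4.0, -3.1]
grip_width: 0.0171
```

```bash
python3 -c "
from h import *
need([.5790,-.0156,.121]);turnst()"
```

```text
shift cm [0.48 0.31 0.31] turn [-0.85 -0.16 -0.23]
11.2 [ 0.5752 -0.0114  0.1241] [ 3.   4.  -3.1] 0.017135929205202103 [-0.067  0.062 -0.074  0.022  0.007 -0.066]
TCP stand x,y -0.04412561957431346 -0.03618061145070671 r 0.0570623075923507 ang 39.34989183002712
```

Call:
drive_tool --rows '[[[-1,0.2,0,0.14,0,0,0],[-1,0.18,0,0.14,0,0,0],[-1,0.1,0,0.1,0,0,0],[-1,0,0,0,0,0,0],[-1,0,0,0,0,0,0]]]'

```text
time: 11.7
eef_pos: [0.5806, -0.0159, 0.1241]
eef_rot: [[0.161, 0.014, 0.987], [-0.987, 0.008, 0.161], [-0.006, -1.0, 0.015]]
wrist_force: [2.8, 3.4, -2.0]
grip_width: 0.0173
```

Run:
```python
from h import *
need([.5790,-.0156,.121]);turnst()
c=snap('top','t6.png');d=snap('side','s6.png')
O=np.array([.6127,.0316,0])
def ov(c,x0,y0,w,h,k,f):
    i=cv2.resize(c['image'][y0:y0+h,x0:x0+w,::-1],None,fx=k,fy=k,interpolation=2)
    P=lambda p:[(a-b+.5)*k for a,b in zip(proj(c,p),(x0,y0))]
    th=np.linspace(0,2*np.pi,60)
    cv2.polylines(i,[np.int32([P(O+.085*np.cos(a)*X+.085*np.sin(a)*Y+[0,0,.04]) for a in th])],True,(0,255,0))
    for z in(.117,.042): cv2.polylines(i,[np.int32([P(O-.115*X+a*.005*X+b*.013*Y+[0,0,z]) for a,b in((-1,-1),(-1,1),(1,1),(1,-1))])],True,(255,0,255))
    cv2.polylines(i,[np.int32([P(O-.054*X+a*.0245*X+b*.0245*Y+[0,0,.04]) for a,b in((-1,-1),(-1,1),(1,1),(1,-1))])],True,(0,0,255))
    cv2.imwrite(f,i)
ov(c,180,110,100,125,4.8,'pics/zt6.png');ov(d,190,170,110,100,6,'pics/zs6.png')
```

```text
shift cm [-0.05  0.31 -0.16] turn [-0.85 -0.23 -0.35]
11.7 [ 0.5806 -0.0159  0.1241] [ 2.8  3.4 -2. ] 0.01726577526984344 [ 0.001  0.002 -0.002 -0.     0.001 -0.   ]
TCP stand x,y -0.0394631238896954 -0.04154920728728141 r 0.05730335743510084 ang 46.47505158186221
```

View pics/zt6.png

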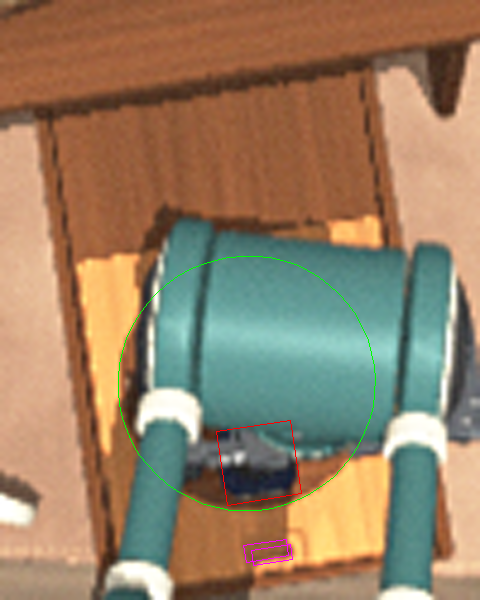

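View pics/zs6.png

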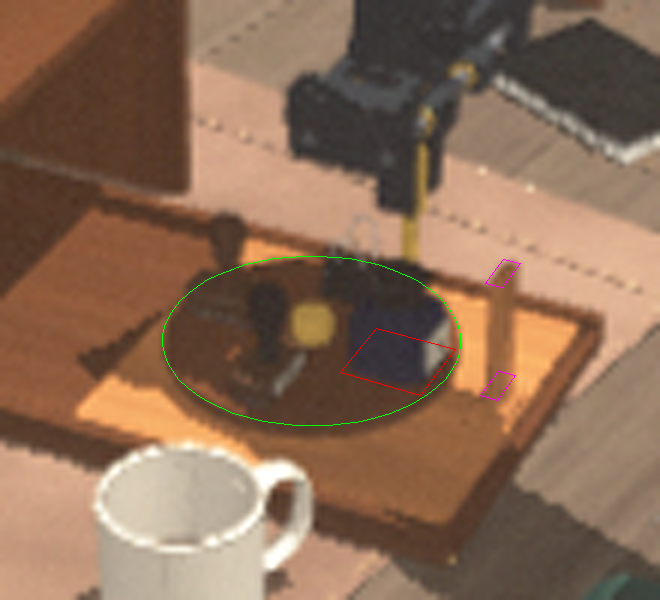

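Both views show the disc and tab still on the fully-out outlines, with the bottle at (258,480) in the top zoom, on the outline for directly in front. I'll check the angle more finely.

Run:
```python
from h import *
c=load('t6.png');d=load('s6.png');O=np.array([.6127,.0316,0])
def ov(c,x0,y0,w,h,k,ang):
    i=cv2.resize(c['image'][y0:y0+h,x0:x0+w,::-1],None,fx=k,fy=k,interpolation=2)
    i=cv2.convertScaleAbs(i,alpha=1.6,beta=20)
    P=lambda p:[(a-b+.5)*k for a,b in zip(proj(c,p),(x0,y0))]
    r=np.radians(ang);F=-(np.cos(r)*X+np.sin(r)*Y);L=np.cross([0,0,1],F)
    for z,col in((.041,(0,0,255)),(.079,(0,255,255))): cv2.polylines(i,[np.int32([P(O+.054*F+a*.024*F+b*.0245*L+[0,0,z]) for a,b in((-1,-1),(-1,1),(1,1),(1,-1))])],True,col)
    r+=np.pi/4;F=-(np.cos(r)*X+np.sin(r)*Y)
    cv2.line(i,*[tuple(np.int32(P(O+.058*F+[0,0,z]))) for z in(.04,.155)],(0,255,0))
    r+=np.pi*.75
    F=-(np.cos(r)*X+np.sin(r)*Y)
    cv2.circle(i,tuple(np.int32(P(O+.054*F+[0,0,.1]))),3,(255,0,255))
    return i
for n,cc,a in(('top',c,(215,190,40,32,14)),('side',d,(205,190,75,55,8))):
    cv2.imwrite(f'pics/fit_{n}.png',ov(cc,*a,0))
s=telemetry.sense();print(s['time'])
```

```text
11.8
```

View pics/fit_top.png

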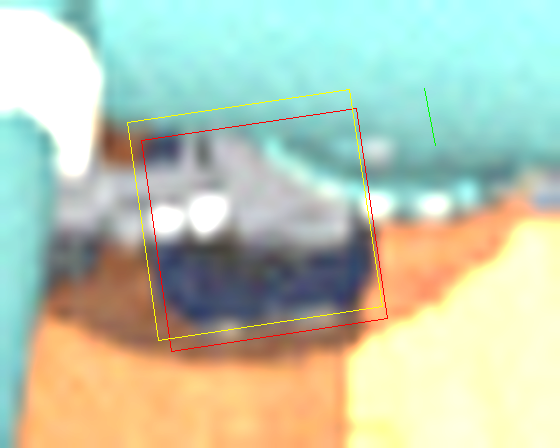

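View pics/fit_side.png

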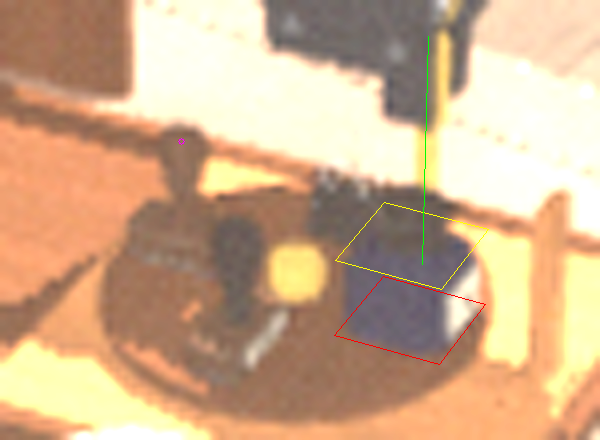

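The bottle body is centred on the zero-angle outline to about 0.5 mm. The angle worked out from the tool position is within about 1° of square, and the push is mild and toward the stop. One last check that everything is still, then I hand in.

Run:
```python
from h import *
a=load('t6.png')['image'].astype(int);b=load('t4.png')['image'].astype(int)
c=snap('top','t7.png')['image'].astype(int)
print('moved px last 2 tops',(abs(a-c).max(2)>25).sum())
need([.5790,-.0156,.121]);turnst()
print(order.hand_in())
```

```text
moved px last 2 tops 31
shift cm [-0.05  0.31 -0.16] turn [-0.86 -0.23 -0.35]
11.85 [ 0.5806 -0.0158  0.1241] [ 2.3  2.7 -1.1] 0.017372769777073156 [-0.     0.001 -0.     0.002 -0.     0.001]
TCP stand x,y -0.039479050044005225 -0.04148995077422981 r 0.05727138384590582 ang 46.42267341897634
the job is handed in; nothing more can be done
None
```

The carriage is fully out and the ink bottle faces the front in line behind the tab. I handed the job in at about 12 s with the gripper still holding the post's sleeve; no verdict was reported.

- **Carriage:** I pulled it about 110 mm by the tab, until the force rose to about 21 N against the stop. After the turn, both cameras still showed the disc and tab on their fully-out outlines. The remaining push of about 3 N is toward the stop.
- **Turntable:** I gripped the post's sleeve and turned the disc about 75° anticlockwise. In the top view the bottle is centred on the straight-ahead outline to about 0.5 mm.
- **Angle:** The raw tool position reads 46.4° for the post against 45° wanted. After allowing for where the post sits in the jaws, I put the error at about 1° or less.
- **Disagreements:** The side view showed the post about 1 mm off its predicted line, mostly radially, which is within camera calibration. In the top view the bottle's front edge, with rounded corners, looked about 3° off the outline.
- **Stillness:** The arm was motionless at hand-in and the jaws were shut on the sleeve at 17 mm. Comparing the last two top pictures, 31 pixels changed, which I took as image noise.
- **Mug, stapler and notebook:** The arm stayed clear of them. I made no separate measurement of their positions at the end.

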